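# Candle a pack of quail eggs

### The arm

A 6-joint arm with a two-finger parallel gripper is mounted at the origin on a cart in front of the work surface, level with it; the furniture and walls round the work are solid. World frame = base frame: x ahead of the robot, y to its left, z up, the work surface at z = 0. Lengths are in mm, angles in rad, forces in N, time in s.
With the tool pointing down it reaches from about 275 to 1000 mm from the base axis. Payload 8.4 kg.
Tool frame: the origin (TCP) lies at the very end of the fingers, on their centre line; the grasp point (between the pads) lies 19 mm behind it; z points along the fingers, y is the direction in which the jaws open and shut (so a half turn about z gives the same grasp; the last joint's range is limited). The gripper opens to 85 mm and grips with 20 to 120 N. Pads are 22 mm wide; open, the fingers measure 114 mm over their backs; the gripper's body (76 mm by 85 mm) begins 54 mm behind the grasp point. The pads swing forward as they close: fully open they stand 13 mm farther back than shut.
Start: joints at [-1.326, 0.353, 1.633, -0, 1.155, -0.002], TCP at [152.687, -606.065, 231.281] pointing down, gripper open.
Joint ranges: [-2.63, 2.63], [-0.92, 2.1], [0.06, 2.66], [-1.3, 4.44], [0, 2.69], [-3.02, 3.02]. Speed limits (rad/s): [2.22, 2.22, 2.79, 3.14, 3.14, 3.14].

### API

Orientations are given as [roll, pitch, yaw] about the fixed x, y, z axes, in that order (R = Rz(yaw) Ry(pitch) Rx(roll)).
In Python, from rig import sense, grab_frame, get_calibration, sign_off, boxes_of, trace gives the robot as it stands.
- The arm moves only by the tool servo_tool, never from a script. Its argument "rows" is a list of rows, each a list of 3 entries, a list of its own where there are three numbers: the finger opening in mm, from 0 to 85.4, then the shift along the tool's x, y, z in mm, then the turn, a rotation vector about the tool's x, y, z in degrees. A call has 1 to 8 rows; each row shifts and turns the commanded pose from where the row before left it, along the tool's axes as they then stand; what a row does not reach is not made up. A row lasts 1/8 s, in which the tool goes at most 62.5 mm and 10.7 degrees, less where a joint would pass 70% of its speed; a pose out of reach is approached as far as the arm can. A call is refused whole if a number of a shift passes 62.5 or a number of a turn 10.7, either way. A call with a gripper value outside its range is refused whole. The fingers move at their own pace and stop on an object; "force" is the grip in N (left out, the last holds). Time passes only in rows, so rows that do not move let the fingers close. It gives the time, the measured TCP pose, the force and the opening at its end, in the units of the state.
- sense(): the state, without advancing time (a new reading comes with each control period).
- grab_frame(name): name is "scene" or "top"; returns the picture (480x640x3 uint8, blue, green, red); there is no depth.
- get_calibration(name): a dict with "intrinsics" (3x3 intrinsics, pixels), "world_to_cam" (4x4, takes a point from world to camera coordinates). Camera axes: x right, y down, z forward; pixel columns grow to the right and rows downward; lengths in mm; the calibration is good to about 2 mm. A picture is of the moment at which its call begins. get_calibration takes no time and is no camera call.
- sign_off(): hands the job in, once; it reports no verdict.
Trained networks look in the newest picture that a camera, given by its name, has taken for a name from the list of things; names that differ only in an ending like _2 or _b are one class to them, and where a whole thing is asked for, a point or a joint stands for the part that bears it (a point fixed in the world has none). Each returns a list of dicts, best first, with "conf" (0 to 1); they miss things now and then, are a little off and sometimes report something else, mostly with a low value. They report only what shows in the picture. A call takes as long as a camera call.
- boxes_of(camera, thing): "centre" ([x, y, z] in mm, in the coordinates of the camera as it stood for that picture, good to about 4 mm: the middle of the surface that is visible of it).
- trace(camera, thing): "mask" (480x640 bool, what is visible of it).
The state is a dict: "clock": time; "qpos": joint angles; "qvel": joint speeds; "joint_efforts": joint torques, N m; "eef_pos": TCP position; "tcp_rot": TCP orientation; "contact_force": force on the tool from outside, world axes, zero at the start; "wrist_torque": the same for the moment, N m; "opening": opening from 0.0 (shut) to 1.0 (fully open).
Only numpy, scipy, OpenCV 4.12 (cv2) and the standard library are available. Lean on these libraries where they do the work, as an engineer would, in place of code of your own. Each camera call takes 0.05 s, during which the arm holds its last target. There are 200 camera calls.

### The job

Switch the candling lamp on, then lift the closed five-egg pack by the rib on its lid and hold it level and steady for two seconds close in front of the lamp, one egg squarely before each of the five lenses, without touching the lamp. Then set the pack down gently, flat in the empty bay of the wooden sales tray; leave the lamp on and the other packs and things on the counter where they are.

Things in the scene. Friction and masses are not known exactly. Their poses are not given: they have to be found in the camera images.
- lamp: Candling lamp fixed to the counter: foot 105 x 150 mm, two posts, head 48 mm deep, 213 mm wide, 134 to 196 mm above the counter. Its front (own -x) has five round lenses in a level row, 34 mm apart along own y, in black rubber cups with rims 31 mm ahead of the origin; two black upright lines, 88 mm either side of the middle show where the pack's ends belong. Origin: centre of the foot's underside.
- view (a point): The marked viewing point: 75 mm ahead (own -x) of the lamp's origin axis, level with the lens row, 165 mm above the counter. It has the lamp's axes: x into the lamp, y along the row, z up. With pack5_eggs here and the pack's long side along y, the pack's side is 20 mm from the cups.
- lamp_toggle (a joint): Steel bat toggle on the top of the lamp head, near its own -y end. 0 = off, leaning 0.35 rad outward (towards the lamp's -y end); 0.7 rad = on, thrown fully over, leaning 0.35 rad towards the lamp's middle (+y). It stays where it is left; about 1 N at the tip moves it.
- toggle_tip (a point): Tip of the toggle's bat, which is 34 mm long and 10 mm thick at the tip; it moves with the toggle.
- toggle_pivot (a point): Pivot of the toggle, fixed to the lamp (its axes are the lamp's): 80 mm to the -y side of the middle, 201 mm above the counter. A round steel nut of 8.5 mm radius about it reaches 3 mm above it; the flat switch plate is 2 mm and the top of the head 5 mm below it.
- pack5: The pack to candle: closed quail-egg pack, five eggs in a row 34 mm apart, brown pulp base, clear cover, 180 mm long (own y), 48 mm wide (own x), 38 mm high, about 0.18 kg, loose on the counter, with a white carrying rib on the lid. Origin: centre of the underside; z up. The two ends are alike.
- pack5_eggs (a point): Middle of the row of eggs in pack5, 18.5 mm above its underside; it has the pack's axes.
- pack5_rib (a point): Middle of pack5's white carrying rib, which stands on the lid along y: 10 mm thick (x), 64 mm long (y), from the lid (38 mm above the underside) to 63 mm. This point is 50.5 mm above the underside.
- pack4: A shorter pack of the same make with four eggs, 146 mm long, loose on the counter; not to be disturbed. Its place and that of pack5 may be swapped.
- tray: Wooden sales tray fixed to the counter, 144 mm (own x) by 202 mm (own y), walls 24 mm high, with two bays side by side across x, each 60 x 190 mm inside; bay floor 9 mm above the counter. The far bay (own +x) holds a pack already; the near bay (own -x) is empty. Origin: centre of the underside.
- bay (a point): Centre of the empty bay's floor, 36 mm to the tray's -x side, 9 mm above the counter; it has the tray's axes, the bay's long side is along y.
- sold5: Another five-egg pack, standing in the tray's far bay; not to be disturbed. Its carrying rib is 72 mm from the middle of the empty bay.
- cup: Steel cup, 77 mm across, 101 mm high, a bystander at the back right.
- tape: Roll of brown tape lying flat, 96 mm across, 48 mm high, a bystander at the right.
- goose: Large white goose egg, 67 x 54 x 51 mm, a bystander behind the tray.
- pen: Marker pen, 135 mm long, lying at the front, a bystander.
- salt: Glass shaker with white salt, 41 mm across, 87 mm high, a bystander at the far left.
- chilli: Glass shaker with red powder, 41 mm across, 87 mm high, a bystander at the far left.
- picks: Bunch of toothpicks in a clear jar, 45 mm across, 72 mm high, a bystander at the front left.

How it is judged:
By the outcome, as a careful person would: the job done as asked, in the order asked, and still so for the second after the job is handed in, with the robot touching nothing.
It also fails if it takes over 61 s, if anything falls off the work surface, if the arm or the gripper's body presses on something with over 40 N, if the wrist force passes 120 N, or if a joint passes its speed limit or range.

## Working session

There is one attempt and no reset: what is moved stays moved. The work goes in short steps, Python scripts to look and compute and a tool call to move; the robot and the scene stay as the last step left them, time stands still between calls to the robot, and variables do not carry over. Pictures are saved under pics/ and viewed, about 8 in all and at most 12, crops included, and the job is handed in when it is done.

Besides the shell and the picture viewer there is one more tool, called after "Emit:" by a JSON object that holds its "api" and its "payload", one argument or row to a line. servo_tool: Moves the arm, as the interface text tells. Its arguments: {"type":"object","properties":{"rows":{"type":"array","items":{"type":"array"}},"force":{"type":"number"}},"required":["rows"]}

```bash
mkdir -p pics; ls
python3 - <<'E'
from rig import *
import cv2, numpy as np
s=sense(); print(s)
for c in ("scene","top"):
    f=grab_frame(c); cv2.imwrite(f"pics/{c}0.png",f)
    k=get_calibration(c); print(c,np.round(k["intrinsics"],1).tolist(),np.round(k["world_to_cam"],3).tolist())
    T=np.linalg.inv(k["world_to_cam"])
    for t in ("lamp","lamp_toggle","pack5","pack5_rib","pack4","tray","sold5","cup","tape","goose","pen","salt","chilli","picks"):
        for d in boxes_of(c,t)[:3]:
            p=T@np.append(d["centre"],1); print(c,t,round(d["conf"],2),np.round(p[:3],0))
E
```

```text
pics
{'clock': 0.0, 'qpos': array([-1.32643928e+00,  3.53630897e-01,  1.63413256e+00, -6.80167682e-06,
        1.15522615e+00, -2.38995277e-03]), 'qvel': array([0.00270067, 0.0007631 , 0.00099453, 0.00169452, 0.00045943,
       0.00096247]), 'joint_efforts': array([-2.75895827e-04, -6.05259776e+01, -3.42065549e+01,  2.05652566e-05,
        9.35460470e-03, -2.55649871e-05]), 'eef_pos': array([ 152.54387865, -605.60027781,  230.57314207]), 'tcp_rot': array([-3.14019569e+00,  2.88025475e-06,  2.46749751e-01]), 'contact_force': array([ 0.03090108, -0.27496951,  0.14451102]), 'wrist_torque': array([-0.00152471, -0.0512314 ,  0.03771682]), 'opening': 0.997844104103831}
scene [[478.8, 0.0, 318.2], [0.0, 478.8, 240.4], [0.0, 0.0, 1.0]] [[-0.777, -0.63, -0.008, 420.612], [-0.454, 0.568, -0.686, 322.692], [0.436, -0.529, -0.728, 991.273], [0.0, 0.0, 0.0, 1.0]]
scene lamp 0.77 [566.  28. 156.]
scene lamp_toggle 0.56 [575. -70. 219.]
scene pack5 0.81 [430. -21.  36.]
scene pack5 0.55 [ 433. -256.   37.]
scene pack5 0.39 [472. 284.  13.]
scene pack5_rib 0.87 [430. -19.  36.]
scene pack5_rib 0.47 
[... 505 characters left out ...]
cene picks 0.98 [428. 452.  52.]
top [[493.1, 0.0, 314.7], [0.0, 493.1, 245.3], [0.0, 0.0, 1.0]] [[0.0, -1.0, -0.01, 43.318], [-0.988, 0.001, -0.155, 532.177], [0.155, 0.01, -0.988, 1295.19], [0.0, 0.0, 0.0, 1.0]]
top lamp 0.63 [571.  11. 191.]
top pack5 0.92 [438. -44.  37.]
top pack5 0.63 [ 442. -275.   35.]
top pack5_rib 0.67 [439. -48.  34.]
top pack4 0.92 [438. -44.  37.]
top pack4 0.63 [ 442. -275.   35.]
top tray 0.82 [483. 262.   2.]
top sold5 0.88 [539. 263.  47.]
top cup 0.91 [ 586. -275.   44.]
top tape 0.89 [ 595. -372.   45.]
top goose 0.7 [628. 328.  41.]
top pen 0.64 [424. 129.  12.]
top salt 0.53 [616. 422.  72.]
top chilli 0.65 [567. 441.  73.]
top picks 0.7 [434. 445.  43.]
```

View pics/scene0.png

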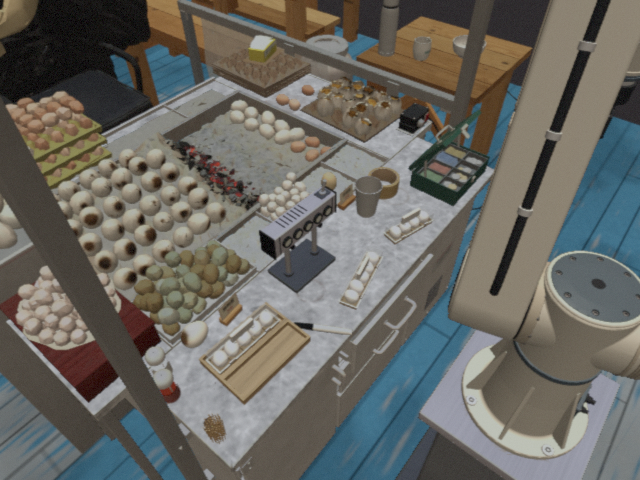

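View pics/top0.png

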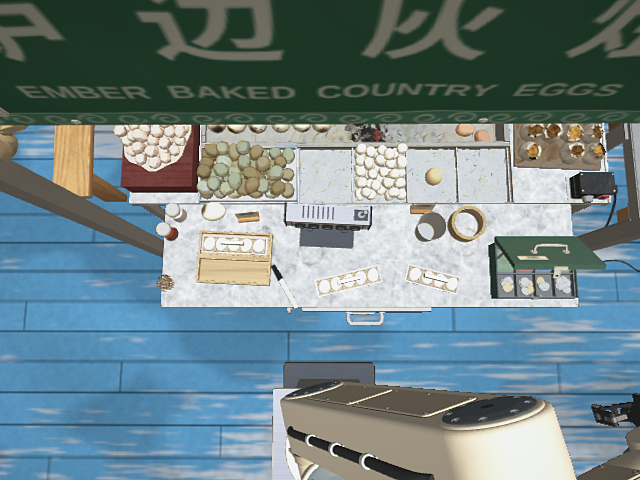

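```bash
cat > h.py <<'E'
import numpy as np, cv2
from rig import *
from scipy.optimize import minimize
cal={c:get_calibration(c) for c in ("scene","top")}
def proj(c,P):
    P=np.atleast_2d(P); k=cal[c]
    q=(k["world_to_cam"]@np.c_[P,np.ones(len(P))].T)[:3]
    u=k["intrinsics"]@q; return (u[:2]/u[2]).T
def box(x0,x1,y0,y1,z0,z1):
    return np.array([[x,y,z] for x in(x0,x1) for y in(y0,y1) for z in(z0,z1)],float)
def place(P,p):
    c,s=np.cos(p[2]),np.sin(p[2]); R=np.array([[c,-s,0],[s,c,0],[0,0,1]])
    return P@R.T+[p[0],p[1],0]
M={"pack":[box(-24,24,-90,90,0,38),box(-5,5,-32,32,38,63)],
"tray":[box(-72,72,-101,101,0,24)],
"lamp":[box(-52.5,52.5,-75,75,0,8),box(-24,24,-106.5,106.5,134,196)],
"sold":[box(-24,24,-90,90,9,47),box(-5,5,-32,32,47,72)]}
S=4
def render(c,boxes,p):
    m=np.zeros((480*S,640*S),np.uint8)
    for b in boxes:
        h=cv2.convexHull((proj(c,place(b,p))*S+S/2).astype(np.float32))
        cv2.fillPoly(m,[np.round(h).astype(int)],1)
    return cv2.resize(m.astype(np.float32),(640,480),interpolation=cv2.INTER_AREA)
def best(c,t,xy=None):
    T=np.linalg.inv(cal[c]["world_to_cam"]); return [d for d in trace(c,t)]
def fit(boxes,masks,p0):
    def f(p):
        e=0
        for c,m in masks.items():
            r=render(c,boxes,p); e+=np.abs(r-m).sum()/m.sum()
        return e
    b=min((minimize(f,np.array(p0)+[dx,dy,dt],method="Nelder-Mead",options=dict(initial_simplex=np.array(p0)+[dx,dy,dt]+np.array([[0,0,0],[12,0,0],[0,12,0],[0,0,.15]]),xatol=.05,fatol=1e-4)) for dx,dy,dt in((0,0,0),(6,-6,.1),(-6,6,-.1))),key=lambda r:r.fun)
    return b.x,b.fun
E
python3 - <<'E'
from h import *
F={c:grab_frame(c) for c in cal}
ov={c:F[c].copy() for c in cal}
J={"pack":("pack5",(438,-44,.15)),"sold":("sold5",(539,263,0)),"tray":("tray",(490,262,0)),"lamp":("lamp",(575,8,0))}
for n,(t,p0) in J.items():
    ms={}
    for c in cal:
        for d in trace(c,t):
            m=d["mask"]; r=render(c,M[n],p0)>.5
            print(n,c,round(d["conf"],2),m.sum(),r.sum(),np.round(np.argwhere(m).mean(0)[::-1]),np.round(np.argwhere(r).mean(0)[::-1]),(m&r).sum())
            if c not in ms and (m&r).sum()>.3*r.sum(): ms[c]=m.astype(np.float32)
            
    for c,m in ms.items(): ov[c][m>0]=ov[c][m>0]*.6+np.array([0,0,255])*.4 if n in("pack","tray") else ov[c][m>0]*.6+np.array([0,255,0])*.4
    for sub in (ms,*({c:m} for c,m in ms.items())):
        x,f=fit(M[n],sub,p0); print("  FIT",n,list(sub),np.round(x,3),round(f,3))
cv2.imwrite("pics/ov.png",np.vstack([cv2.resize(ov["top"][190:310,150:480],None,fx=2.3,fy=2.3),cv2.resize(ov["scene"][170:410,160:490],None,fx=1.3,fy=1.3,)[:,:].repeat(1,0) if 0 else cv2.resize(ov["scene"][170:405,160:490],(759,320))]))
E
```

```text
pack scene 0.81 1336 1548 [361. 276.] [361. 276.] 1292
pack top 0.67 997 1263 [433. 278.] [347. 281.] 0
pack top 0.63 1202 1263 [347. 280.] [347. 281.] 1135
pack top 0.49 780 1263 [467. 223.] [347. 281.] 0
  FIT pack ['scene', 'top'] [ 4.38244e+02 -4.42590e+01  2.27000e-01] 0.191
  FIT pack ['scene'] [ 4.36376e+02 -4.48650e+01  2.62000e-01] 0.115
  FIT pack ['top'] [ 4.38974e+02 -4.47070e+01  2.27000e-01] 0.054
sold scene 0.93 2108 2286 [242. 339.] [243. 335.] 1995
sold top 0.78 1240 1289 [233. 244.] [235. 244.] 1181
sold top 0.54 3077 1289 [327. 223.] [235. 244.] 0
  FIT sold ['scene', 'top'] [ 5.36755e+02  2.68006e+02 -4.40000e-02] 0.201
  FIT sold ['scene'] [ 5.35306e+02  2.68661e+02 -4.60000e-02] 0.095
  FIT sold ['top'] [ 5.38166e+02  2.65845e+02 -5.90000e-02] 0.083
tray scene 0.98 3739 5979 [262. 359.] [260. 352.] 3480
tray top 0.67 2510 3943 [236. 264.] [235. 262.] 2273
tray top 0.54 771 3943 [430. 227.] [235. 262.] 0
  FIT tray ['scene', 'top'] [ 5.01969e+02  2.68142e+02 -4.00000e-02] 1.225
  FIT tray ['scene'] [ 5.00203e+02  2.70041e+02 -3.70000e-02] 0.597
  FIT tray ['top'] [ 5.04492e+02  2.64797e+02 -5.00000e-02] 0.581
lamp scene 0.7 4715 4756 [300. 239.] [304. 240.] 4245
lamp top 0.76 3077 3136 [327. 223.] [328. 228.] 2695
  FIT lamp ['scene', 'top'] [ 5.84507e+02  1.18960e+01 -4.40000e-02] 0.133
  FIT lamp ['scene'] [ 5.84473e+02  1.33140e+01 -2.90000e-02] 0.082
  FIT lamp ['top'] [ 5.8510e+02  1.1194e+01 -4.8000e-02] 0.041
```

View pics/ov.png

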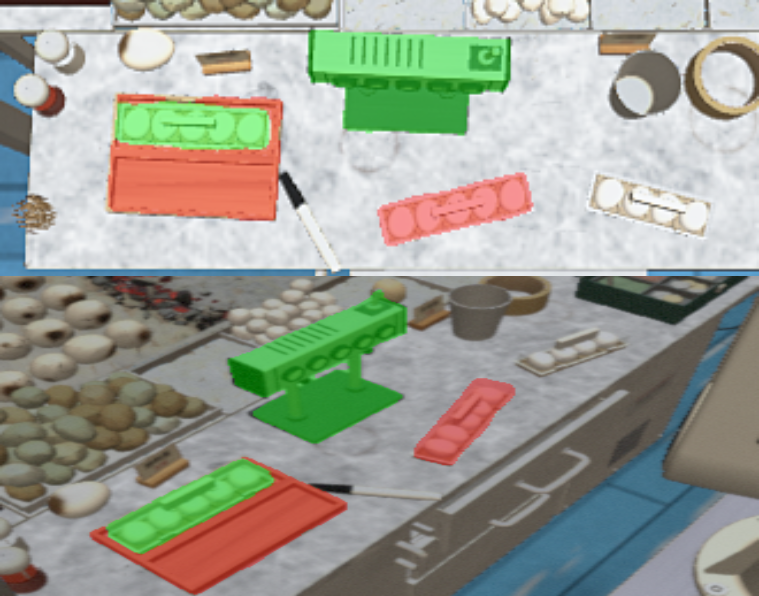

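```bash
cat >> h.py <<'E'
from scipy.spatial.transform import Rotation as Rn
def plan(goal,yaw,g,v=45,start=None):
    s=sense(); p,r=start if start else (s["eef_pos"],Rn.from_euler("xyz",s["tcp_rot"]))
    goal=np.array(goal,float); R1=Rn.from_euler("xyz",[np.pi,0,yaw])
    rv=(r.inv()*R1).as_rotvec(degrees=True); n=int(max(np.ceil(np.linalg.norm(goal-p)/v),np.ceil(np.linalg.norm(rv)/9),1))
    out=[]; q=np.array(p)
    for i in range(1,n+1):
        d=np.round(r.inv().apply(p+(goal-p)*i/n-q),1); t=np.round((r.inv()*(Rn.from_rotvec(rv*(1-i/n),degrees=True).inv()) if 0 else rv/n),1)
        out.append([g,d.tolist(),t.tolist()]); q=q+r.apply(d); r=r*Rn.from_rotvec(t,degrees=True)
    print(n,"rows clock",round(s["clock"],2)); print(out); return q,r
def lampw(L,x,y,z):
    return place(np.array([[x,y,z]],float),L)[0]
E
python3 - <<'E'
from h import *
for c in cal: grab_frame(c)
p0=(500,266,-.04); ms={}
for c in cal:
    ms[c]=np.maximum(trace(c,"tray")[0]["mask"],trace(c,"sold5")[0]["mask"]).astype(np.float32)
b=M["tray"]+[x+[36,0,0] for x in M["sold"]]
for sub in (ms,*({c:m} for c,m in ms.items())):
    x,f=fit(b,sub,p0); print(list(sub),np.round(x,3),round(f,3))
L=(584.8,12,-.045)
a=plan(lampw(L,0,-135,290),L[2]+np.pi/2,0)
a=plan(lampw(L,0,-135,214),L[2]+np.pi/2,0,start=a)
E
```

```text
['scene', 'top'] [ 5.01800e+02  2.68386e+02 -4.80000e-02] 0.12
['scene'] [ 5.00308e+02  2.69343e+02 -4.50000e-02] 0.061
['top'] [ 5.02345e+02  2.65473e+02 -4.90000e-02] 0.036
15 rows clock 2.3
[[0, [35.4, -24.3, -3.9], [0.0, 0.0, -4.9]], [0, [37.4, -21.2, -3.9], [0.0, 0.0, -4.9]], [0, [39.0, -17.9, -3.9], [0.0, 0.0, -4.9]], [0, [40.4, -14.5, -4.0], [0.0, 0.0, -4.9]], [0, [41.5, -11.0, -3.9], [0.0, 0.0, -4.9]], [0, [42.3, -7.5, -3.9], [0.0, 0.0, -4.9]], [0, [42.8, -3.7, -3.9], [0.0, 0.0, -4.9]], [0, [43.0, -0.2, -3.9], [0.0, 0.0, -4.9]], [0, [42.8, 3.6, -3.9], [0.0, 0.0, -4.9]], [0, [42.3, 7.2, -3.9], [0.0, 0.0, -4.9]], [0, [41.6, 10.8, -4.0], [0.0, 0.0, -4.9]], [0, [40.5, 14.2, -3.9], [0.0, 0.0, -4.9]], [0, [39.1, 17.7, -3.9], [0.0, 0.0, -4.9]], [0, [37.5, 21.0, -3.9], [0.0, 0.0, -4.9]], [0, [35.5, 24.1, -3.9], [0.0, 0.0, -4.9]]]
2 rows clock 2.3
[[0, [0.0, 0.0, 38.0], [-0.0, 0.0, 0.1]], [0, [0.0, 0.0, 38.0], [-0.0, 0.0, 0.1]]]
```

Emit:
{"api": "servo_tool", "payload": {
  "rows": [
    [0, [35.4, -24.3, -3.9], [0, 0, -4.9]],
    [0, [37.4, -21.2, -3.9], [0, 0, -4.9]],
    [0, [39, -17.9, -3.9], [0, 0, -4.9]],
    [0, [40.4, -14.5, -4], [0, 0, -4.9]],
    [0, [41.5, -11, -3.9], [0, 0, -4.9]],
    [0, [42.3, -7.5, -3.9], [0, 0, -4.9]],
    [0, [42.8, -3.7, -3.9], [0, 0, -4.9]],
    [0, [43, -0.2, -3.9], [0, 0, -4.9]]
  ],
  "force": 40
}}

```text
clock: 3.3
eef_pos: [380.8, -347.2, 262.9]
tcp_rot: [3.141, 0.0, 0.934]
contact_force: [0.5, 0.8, 0.2]
opening: 0.003
```

Emit:
{"api": "servo_tool", "payload": {
  "rows": [
    [0, [42.8, 3.6, -3.9], [0, 0, -4.9]],
    [0, [42.3, 7.2, -3.9], [0, 0, -4.9]],
    [0, [41.6, 10.8, -4], [0, 0, -4.9]],
    [0, [40.5, 14.2, -3.9], [0, 0, -4.9]],
    [0, [39.1, 17.7, -3.9], [0, 0, -4.9]],
    [0, [37.5, 21, -3.9], [0, 0, -4.9]],
    [0, [35.5, 24.1, -3.9], [0, 0, -4.9]],
    [0, [0, 0, 0], [0, 0, 0]]
  ]
}}

```text
clock: 4.3
eef_pos: [580.3, -120.9, 290.1]
tcp_rot: [3.141, -0.0, 1.533]
contact_force: [-0.6, -1.1, 0.1]
opening: 0.003
```

Run:
```python
from h import *
L=(584.8,12,-.045)
print(sense()["eef_pos"],sense()["tcp_rot"],sense()["qpos"],sense()["opening"])
a=plan(lampw(L,0,-132,214),L[2]+np.pi/2,0)
```

```text
[ 580.29073269 -120.87515118  290.09427627] [ 3.14069098e+00 -3.85541187e-04  1.53317004e+00] [-2.08203177e-01  2.52269983e-01  1.63920091e+00  5.61789851e-04
  1.24929867e+00 -1.70754017e-01] 0.0029212436060236067
2 rows clock 4.3
[[0, [0.5, -0.8, 38.0], [0.0, -0.0, 0.2]], [0, [0.4, -0.7, 38.1], [0.0, -0.0, 0.2]]]
```

Emit:
{"api": "servo_tool", "payload": {
  "rows": [
    [0, [0.5, -0.8, 38], [0, 0, 0.2]],
    [0, [0.4, -0.7, 38], [0, 0, 0.2]],
    [0, [0, 0, 0], [0, 0, 0]]
  ]
}}

```text
clock: 4.68
eef_pos: [574.6, -122.1, 211.4]
tcp_rot: [-3.136, -0.001, 1.522]
contact_force: [-0.2, 0.0, 1.3]
opening: -0.002
```

Run:
```python
from h import *
s=grab_frame("scene"); t=grab_frame("top"); print(proj("scene",sense()["eef_pos"]),proj("top",sense()["eef_pos"]))
cv2.imwrite("pics/tog.png",np.hstack([cv2.resize(s[150:270,260:400],None,fx=3,fy=3),cv2.resize(t[180:300,280:400],None,fx=3,fy=3)]))
```

```text
[[338.06420174 175.30270387]] [[383.66511035 215.19372613]]
```

View pics/tog.png

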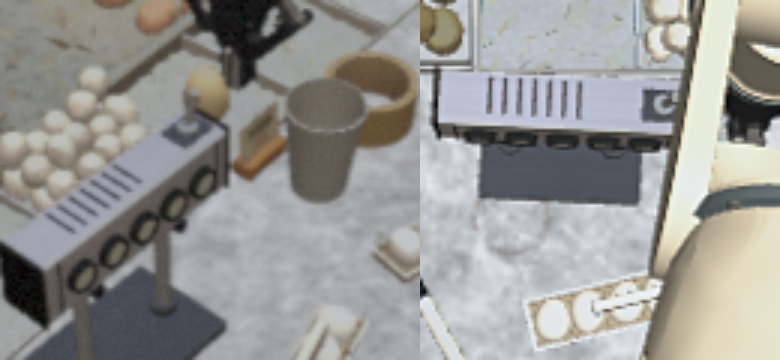

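Emit:
{"api": "servo_tool", "payload": {
  "rows": [
    [0, [8, 5, -2], [0, 0, 0]],
    [0, [8, 0, 0], [0, 0, 0]],
    [0, [5, 0, 0], [0, 0, 0]],
    [0, [5, 0, 0], [0, 0, 0]],
    [0, [5, 0, 0], [0, 0, 0]],
    [0, [5, 0, 0], [0, 0, 0]],
    [0, [4, 0, 0], [0, 0, 0]],
    [0, [0, 0, 0], [0, 0, 0]]
  ]
}}

```text
clock: 5.78
eef_pos: [584.2, -81.8, 215.9]
tcp_rot: [-3.142, -0.0, 1.523]
contact_force: [0.8, 0.3, -0.1]
opening: 0.003
```

Run:
```python
from h import *
s=sense(); print(s["eef_pos"],s["tcp_rot"],s["contact_force"])
L=(584.8,12,-.045); d=s["eef_pos"][:2]-L[:2]; c,sn=np.cos(L[2]),np.sin(L[2]); print("lamp xy",c*d[0]+sn*d[1],-sn*d[0]+c*d[1])
```

```text
[584.15630223 -81.84919344 215.94848728] [-3.14152909e+00 -1.62522751e-04  1.52291681e+00] [ 0.77141279  0.27177741 -0.0658297 ]
lamp xy 3.5787423825039104 -93.78314378495521
```

Emit:
{"api": "servo_tool", "payload": {
  "rows": [
    [0, [2, 0, 0], [0, 0, 0]],
    [0, [2, 0, 0], [0, 0, 0]],
    [0, [0, 0, 0], [0, 0, 0]]
  ]
}}

```text
clock: 6.15
eef_pos: [584.4, -78.1, 216.1]
tcp_rot: [3.141, 0.0, 1.523]
contact_force: [-0.9, -0.7, 1.1]
opening: 0.002
```

Emit:
{"api": "servo_tool", "payload": {
  "rows": [
    [0, [2, 0, 0], [0, 0, 0]],
    [0, [0, 0, 0], [0, 0, 0]]
  ]
}}

```text
clock: 6.4
eef_pos: [584.5, -76.1, 216.0]
tcp_rot: [3.142, -0.0, 1.523]
contact_force: [0.3, -1.4, 1.5]
opening: 0.002
```

Run:
```python
from h import *
s=grab_frame("scene")
cv2.imwrite("pics/tog2.png",cv2.resize(s[150:230,270:390],None,fx=5,fy=5))
```

```text
(no output)
```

View pics/tog2.png

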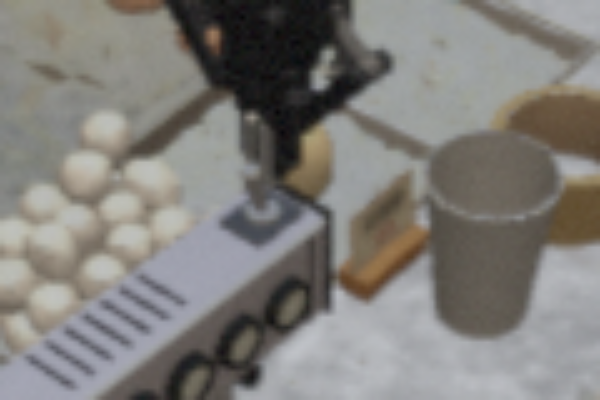

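Emit:
{"api": "servo_tool", "payload": {
  "rows": [
    [0, [2, 0, 0], [0, 0, 0]],
    [0, [2, 0, 0], [0, 0, 0]],
    [0, [0, 0, 0], [0, 0, 0]]
  ]
}}

```text
clock: 6.82
eef_pos: [584.5, -74.2, 216.0]
tcp_rot: [3.141, 0.004, 1.523]
contact_force: [-0.4, -12.1, 0.5]
opening: 0.002
```

Emit:
{"api": "servo_tool", "payload": {
  "rows": [
    [0, [2, 0, 0], [0, 0, 0]],
    [0, [2, 0, 0], [0, 0, 0]],
    [0, [0, 0, 0], [0, 0, 0]]
  ]
}}

```text
clock: 7.2
eef_pos: [584.6, -73.5, 216.0]
tcp_rot: [3.141, 0.009, 1.524]
contact_force: [-0.3, -26.9, 0.0]
opening: -0.004
```

Emit:
{"api": "servo_tool", "payload": {
  "rows": [
    [0, [-12, 0, 0], [0, 0, 0]],
    [0, [-20, 0, 0], [0, 0, 0]],
    [0, [-5, 0, -35], [0, 0, 0]],
    [30, [0, -20, -40], [0, 0, 0]],
    [30, [0, -45, 0], [0, 0, 0]],
    [30, [0, 0, 0], [0, 0, 0]]
  ]
}}

```text
clock: 7.95
eef_pos: [515.8, -102.2, 291.4]
tcp_rot: [-3.141, -0.0, 1.522]
contact_force: [0.5, 0.5, 0.2]
opening: 0.353
```

Run:
```python
from h import *
s=grab_frame("scene")
cv2.imwrite("pics/tog3.png",cv2.resize(s[150:300,250:400],None,fx=4,fy=4))
P=(437.7,-44.7,.235)
print(sense()["eef_pos"])
a=plan([P[0],P[1],130],P[2]+np.pi/2,30)
```

```text
[ 517.35934319 -102.28003448  291.36066124]
5 rows clock 8.0
[[30, [10.7, -16.5, 32.3], [0.0, -0.0, -3.3]], [30, [11.7, -15.8, 32.2], [0.0, -0.0, -3.3]], [30, [12.5, -15.2, 32.3], [0.0, -0.0, -3.3]], [30, [13.4, -14.4, 32.3], [0.0, -0.0, -3.3]], [30, [14.2, -13.6, 32.2], [0.0, -0.0, -3.3]]]
```

View pics/tog3.png

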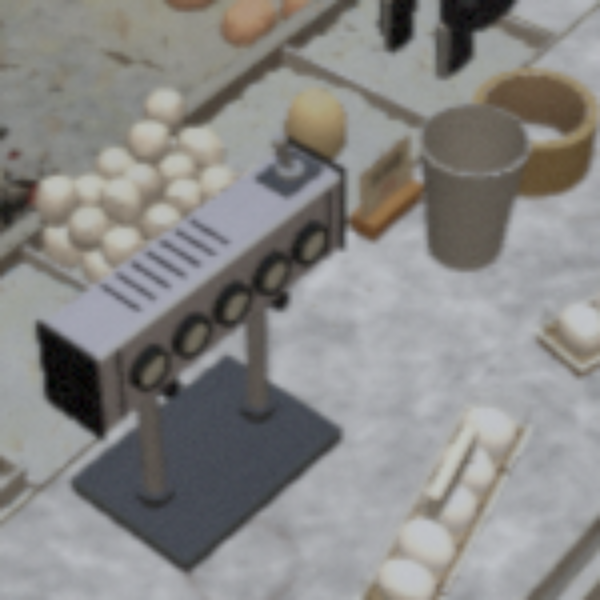

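Emit:
{"api": "servo_tool", "payload": {
  "rows": [
    [30, [10.7, -16.5, 32.3], [0, 0, -3.3]],
    [30, [11.7, -15.8, 32.2], [0, 0, -3.3]],
    [30, [12.5, -15.2, 32.3], [0, 0, -3.3]],
    [30, [13.4, -14.4, 32.3], [0, 0, -3.3]],
    [30, [14.2, -13.6, 32.2], [0, 0, -3.3]],
    [30, [0, 0, 0], [0, 0, 0]],
    [30, [0, 0, 0], [0, 0, 0]]
  ]
}}

```text
clock: 8.88
eef_pos: [440.2, -44.9, 130.6]
tcp_rot: [3.14, 0.001, 1.81]
contact_force: [0.4, 0.2, -0.2]
opening: 0.355
```

Run:
```python
from h import *
P=(437.7,-44.7,.235)
print(sense()["eef_pos"])
a=plan([P[0],P[1],42],P[2]+np.pi/2,30,v=30)
s=grab_frame("scene");p=proj("scene",[[P[0],P[1],63]]+[[*place(np.array([[0,y,63.]]),P)[0][:2],63] for y in(-32,32)]); print(p)
for q in p: cv2.circle(s,tuple(np.round(q).astype(int)),0,(0,0,255),-1)
cv2.imwrite("pics/gr.png",cv2.resize(s[210:320,320:420],None,fx=5,fy=5,interpolation=cv2.INTER_NEAREST))
```

```text
[440.24400719 -44.93560811 130.60052224]
3 rows clock 8.88
[[30, [0.3, -0.9, 29.5], [0.0, 0.0, 0.1]], [30, [0.3, -0.8, 29.6], [0.0, 0.0, 0.1]], [30, [0.3, -0.9, 29.5], [0.0, 0.0, 0.1]]]
[[362.90554641 263.20939365]
 [367.76478681 254.27674887]
 [357.87819317 272.45107693]]
```

View pics/gr.png

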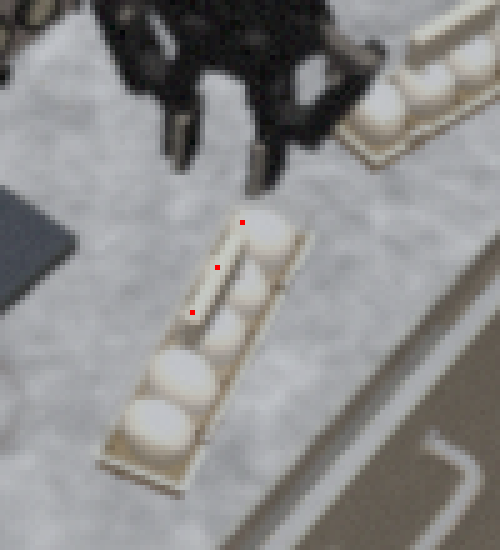

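Emit:
{"api": "servo_tool", "payload": {
  "rows": [
    [30, [0.3, -0.9, 29.5], [0, 0, 0.1]],
    [30, [0.3, -0.9, 29.5], [0, 0, 0.1]],
    [30, [0.3, -0.9, 20], [0, 0, 0.1]],
    [30, [0, 0, 9.5], [0, 0, 0]],
    [30, [0, 0, 0], [0, 0, 0]]
  ],
  "force": 40
}}

```text
clock: 9.55
eef_pos: [436.3, -44.6, 41.5]
tcp_rot: [3.141, 0.0, 1.805]
contact_force: [0.1, 0.2, -0.3]
opening: 0.354
```

Emit:
{"api": "servo_tool", "payload": {
  "rows": [
    [0, [0, 0, 0], [0, 0, 0]],
    [0, [0, 0, 0], [0, 0, 0]],
    [0, [0, 0, 0], [0, 0, 0]],
    [0, [0, 0, 0], [0, 0, 0]]
  ]
}}

```text
clock: 10.05
eef_pos: [435.6, -44.3, 41.5]
tcp_rot: [3.141, 0.0, 1.805]
contact_force: [-1.4, 0.1, 5.4]
opening: 0.108
```

Emit:
{"api": "servo_tool", "payload": {
  "rows": [
    [0, [0, 0, -5], [0, 0, 0]],
    [0, [0, 0, -15], [0, 0, 0]],
    [0, [0, 0, -30], [0, 0, 0]],
    [0, [0, 0, -35], [0, 0, 0]],
    [0, [0, 0, -35], [0, 0, 0]],
    [0, [0, 0, -20], [0, 0, 0]],
    [0, [0, 0, -6.5], [0, 0, 0]],
    [0, [0, 0, 0], [0, 0, 0]]
  ]
}}

```text
clock: 11.05
eef_pos: [435.4, -44.3, 187.9]
tcp_rot: [3.141, 0.0, 1.805]
contact_force: [-0.5, -1.0, -1.5]
opening: 0.106
```

Run:
```python
from h import *
L=(584.8,12,-.045)
print(sense())
a=plan(lampw(L,-130,0,188),L[2]+np.pi/2,0,v=15)
```

```text
{'clock': 11.05, 'qpos': array([-1.04775741e-01,  1.11177147e-01,  2.06112813e+00,  1.24014860e-05,
        9.68664523e-01, -3.39397099e-01]), 'qvel': array([ 1.86478821e-03,  2.14749885e-02,  1.66043715e-02, -5.46170665e-05,
       -9.78600242e-03,  5.40018443e-04]), 'joint_efforts': array([ 4.42523096e-04, -4.03460991e+01, -3.12291491e+01,  5.58328175e-04,
        1.34374467e-01,  1.17474474e-04]), 'eef_pos': array([435.43755201, -44.27918547, 187.94243251]), 'tcp_rot': array([3.14100193e+00, 1.97717511e-04, 1.80541061e+00]), 'contact_force': array([-0.51680779, -0.98843781, -1.48694271]), 'wrist_torque': array([-0.02942624, -0.05760844, -0.01622448]), 'opening': 0.10557350420032485}
5 rows clock 11.05
[[0, [11.2, 6.7, -0.0], [0.0, 0.0, 3.2]], [0, [11.5, 6.0, -0.0], [0.0, 0.0, 3.2]], [0, [11.9, 5.4, -0.0], [0.0, 0.0, 3.2]], [0, [12.1, 4.7, -0.0], [0.0, 0.0, 3.2]], [0, [12.4, 4.1, -0.0], [0.0, 0.0, 3.2]]]
```

Said late, what the pictures showed: scene0/top0: the five-egg pack at about (361,276) in scene and (347,280) in top, the four-egg pack right of it at top (433,278). ov: masks of pack, lamp, tray and sold pack sit well on the things. tog: fingertip at scene (338,177), right of the toggle. tog2: finger behind a still nearly upright toggle, near scene (322,190). tog3: toggle at about (322,188) now leaning towards the middle; I could not see the lenses glow. gr: five eggs, rib from about (358,274) to (369,253), on the fitted place. The pack is now held and lifted; next I bring it in front of the lamp with room to spare.

Emit:
{"api": "servo_tool", "payload": {
  "rows": [
    [0, [11.2, 6.7, 0], [0, 0, 3.2]],
    [0, [11.5, 6, 0], [0, 0, 3.2]],
    [0, [11.9, 5.4, 0], [0, 0, 3.2]],
    [0, [12.1, 4.7, 0], [0, 0, 3.2]],
    [0, [12.4, 4.1, 0], [0, 0, 3.2]],
    [0, [0, 0, 0], [0, 0, 0]],
    [0, [0, 0, 0], [0, 0, 0]]
  ]
}}

```text
clock: 11.92
eef_pos: [454.4, 17.6, 187.0]
tcp_rot: [-3.14, 0.0, 1.528]
contact_force: [0.4, -0.1, -1.2]
opening: 0.107
```

Run:
```python
from h import *
s=sense(); e=s["eef_pos"]; print(e,s["tcp_rot"])
L=(584.8,12,-.045); dz=e[2]-41.5
b=[x+[0,0,dz] for x in M["pack"]]; p0=(e[0],e[1],s["tcp_rot"][2]-np.pi/2)
F={c:grab_frame(c) for c in cal}
for c in cal:
    r=render(c,b,p0)>.5
    for d in trace(c,"pack5")[:4]:
        m=d["mask"]; o=(m&r).sum()
        if o>.25*r.sum():
            x,f=fit(b[:1],{c:m.astype(np.float32)},p0)
            print(c,round(d["conf"],2),m.sum(),r.sum(),o,"fit",np.round(x,3),round(f,3))
    for bb in b:
        h=cv2.convexHull(proj(c,place(bb,p0)).astype(np.float32)); cv2.polylines(F[c],[np.round(h).astype(int)],True,(0,0,255),1)
cv2.imwrite("pics/held.png",np.hstack([cv2.resize(F["scene"][150:300,250:400],None,fx=2.6,fy=2.6),cv2.resize(F["top"][180:330,260:410],None,fx=2.6,fy=2.6)]))
a=plan(lampw(L,-75,0,188),L[2]+np.pi/2,0,v=10)
```

```text
[454.40095043  17.56551265 187.00669033] [-3.14010097e+00  2.99577838e-04  1.52760401e+00]
scene 0.65 1529 2099 1526 fit [ 4.52304e+02  1.79970e+01 -2.40000e-02] 0.364
6 rows clock 12.12
[[0, [0.1, 9.2, -0.1], [-0.0, 0.0, 0.0]], [0, [0.0, 9.2, -0.1], [-0.0, 0.0, 0.0]], [0, [0.1, 9.2, -0.0], [-0.0, 0.0, 0.0]], [0, [0.0, 9.1, -0.1], [-0.0, 0.0, 0.0]], [0, [0.1, 9.2, -0.1], [-0.0, 0.0, 0.0]], [0, [0.1, 9.2, -0.1], [-0.0, 0.0, 0.0]]]
```

View pics/held.png

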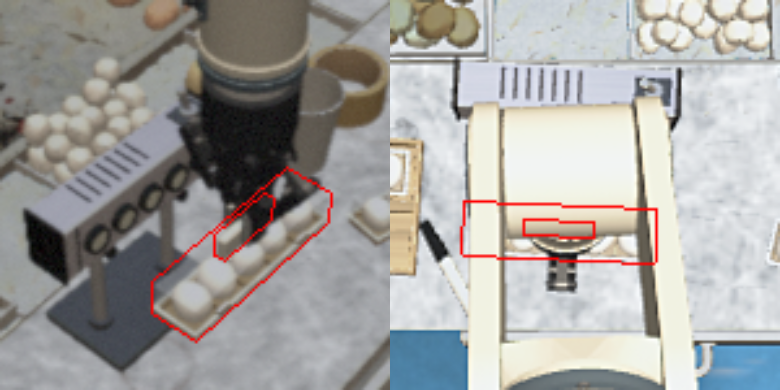

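Picture 8: the pack hangs level and its outline agrees with the expected pose (scene about (308,263) to (378,230)), within about 1 mm along the row; in the top view the arm hides it. Now slowly in to the viewing point, and hold.

Emit:
{"api": "servo_tool", "payload": {
  "rows": [
    [0, [0, 6, 0], [0, 0, 0]],
    [0, [0.1, 9, -0.2], [0, 0, 0]],
    [0, [0.1, 10, -0.2], [0, 0, 0]],
    [0, [0.1, 10, -0.2], [0, 0, 0]],
    [0, [0.1, 9, -0.2], [0, 0, 0]],
    [0, [0, 6, -0.2], [0, 0, 0]],
    [0, [0, 3, 0], [0, 0, 0]],
    [0, [0, 1.5, 0], [0, 0, 0]]
  ]
}}

```text
clock: 13.12
eef_pos: [509.4, 15.8, 188.6]
tcp_rot: [-3.141, 0.0, 1.526]
contact_force: [-0.3, 0.4, -2.1]
opening: 0.106
```

Emit:
{"api": "servo_tool", "payload": {
  "rows": [
    [0, [0, 0, 0], [0, 0, 0]],
    [0, [0, 0, 0], [0, 0, 0]]
  ]
}}

```text
clock: 13.38
eef_pos: [509.3, 15.8, 188.7]
tcp_rot: [-3.141, -0.0, 1.526]
contact_force: [0.2, -0.3, -1.7]
opening: 0.106
```

Run:
```python
from h import *
L=(584.8,12,-.045)
s=sense(); e=s["eef_pos"]; print(e,s["tcp_rot"],s["opening"],s["contact_force"])
a=plan(lampw(L,-75,0,188),L[2]+np.pi/2,0,v=10)
f=grab_frame("scene"); cv2.imwrite("pics/view.png",cv2.resize(f[140:290,240:400],None,fx=4,fy=4,interpolation=cv2.INTER_CUBIC))
```

```text
[509.26511767  15.83278878 188.6867651 ] [-3.14145808e+00 -1.37176156e-05  1.52612815e+00] 0.10571227004431123 [ 0.23267302 -0.27484625 -1.71811776]
1 rows clock 13.38
[[0, [-0.4, 0.6, 0.7], [-0.0, -0.0, 0.0]]]
```

View pics/view.png

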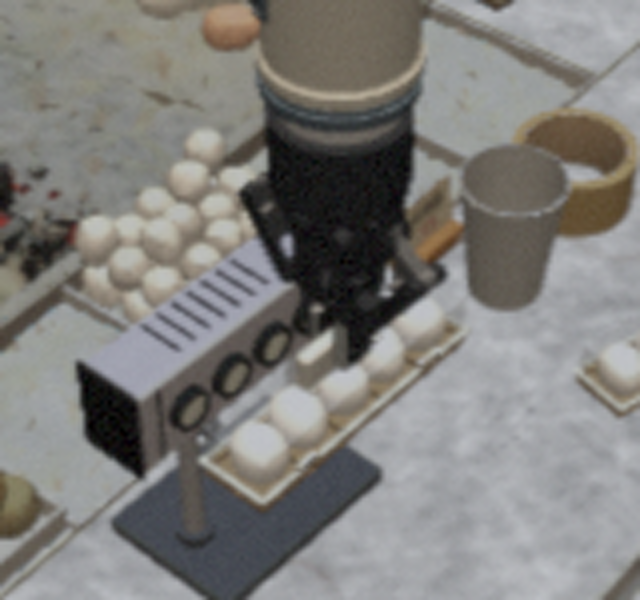

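Picture 9: the pack hangs level in front of the lamp with a clear gap, eggs at about scene (305,252), (314,244), (326,237), (336,229), (345,220), near base corners about (305,266) and (356,223). I check that against the lens row by numbers before the hold.

Run:
```python
from h import *
e=sense()["eef_pos"]; p=(e[0],e[1],-.045); dz=e[2]-41.5
for n,P in (("egg",[[0,y,18.5] for y in(68,34,0,-34,-68)]),("base corners",[[-24,90,0],[24,90,0],[-24,-90,0]])):
    print(n,np.round(proj("scene",place(np.array(P,float)+[0,0,dz],p)),1).tolist())
# lens centres: predicted from lamp pose vs picture: crop (190,410),(233,377),(274,344)
L=(584.8,12,-.045)
print("lens",np.round(proj("scene",place(np.array([[-31,y,165.] for y in(68,34,0)]),L)),1).tolist(),"seen",[[240+x/4,140+y/4] for x,y in((190,410),(233,377),(274,344))])
```

```text
egg [[303.9, 251.3], [314.3, 242.8], [324.3, 234.5], [334.0, 226.5], [343.4, 218.8]]
base corners [[305.4, 268.0], [289.5, 257.1], [356.9, 224.2]]
lens [[289.4, 241.6], [299.8, 233.4], [309.9, 225.5]] seen [[287.5, 242.5], [298.25, 234.25], [308.5, 226.0]]
```

The masks of both cameras put the pack's centre 0.5 to 1 mm short along the row and z 0.7 mm high; my hand-picked pixels are too coarse (about 3 mm) to say otherwise. A small trim, then the hold.

Emit:
{"api": "servo_tool", "payload": {
  "rows": [
    [0, [0.7, 0.5, 0.6], [0, 0, 0]],
    [0, [0, 0, 0], [0, 0, 0]],
    [0, [0, 0, 0], [0, 0, 0]],
    [0, [0, 0, 0], [0, 0, 0]],
    [0, [0, 0, 0], [0, 0, 0]],
    [0, [0, 0, 0], [0, 0, 0]],
    [0, [0, 0, 0], [0, 0, 0]],
    [0, [0, 0, 0], [0, 0, 0]]
  ]
}}

```text
clock: 14.42
eef_pos: [510.0, 16.5, 188.1]
tcp_rot: [-3.142, 0.0, 1.526]
contact_force: [0.1, -0.4, -1.3]
opening: 0.104
```

Emit:
{"api": "servo_tool", "payload": {
  "rows": [
    [0, [0, 0, 0], [0, 0, 0]],
    [0, [0, 0, 0], [0, 0, 0]],
    [0, [0, 0, 0], [0, 0, 0]],
    [0, [0, 0, 0], [0, 0, 0]],
    [0, [0, 0, 0], [0, 0, 0]],
    [0, [0, 0, 0], [0, 0, 0]],
    [0, [0, 0, 0], [0, 0, 0]],
    [0, [0, 0, 0], [0, 0, 0]]
  ]
}}

```text
clock: 15.42
eef_pos: [510.0, 16.5, 188.1]
tcp_rot: [3.142, 0.0, 1.526]
contact_force: [0.1, -0.9, -2.0]
opening: 0.106
```

Emit:
{"api": "servo_tool", "payload": {
  "rows": [
    [0, [0, 0, 0], [0, 0, 0]],
    [0, [0, 0, 0], [0, 0, 0]],
    [0, [0, 0, 0], [0, 0, 0]],
    [0, [0, 0, 0], [0, 0, 0]],
    [0, [0, 0, 0], [0, 0, 0]],
    [0, [0, 0, 0], [0, 0, 0]],
    [0, [0, 0, 0], [0, 0, 0]],
    [0, [0, 0, 0], [0, 0, 0]]
  ]
}}

```text
clock: 16.42
eef_pos: [510.0, 16.5, 188.1]
tcp_rot: [-3.142, -0.0, 1.526]
contact_force: [0.6, -0.0, -2.2]
opening: 0.106
```

Run:
```python
from h import *
s=sense(); print(s["clock"],s["eef_pos"],s["tcp_rot"],s["opening"])
L=(584.8,12,-.045); T=(501.5,267.5,-.048); yaw=T[2]+np.pi/2
# pack centre lies about 0.5 mm to tool -x of the TCP
B=place(np.array([[-36,0.5,0.]]),T)[0]; print("bay",B)
a=plan(lampw(L,-130,0,188),yaw,0,v=12)
a=plan([B[0],B[1],150],yaw,0,v=22,start=a)
a=plan([B[0],B[1],75],yaw,0,v=15,start=a)
```

```text
16.425 [510.00994124  16.51540308 188.0759864 ] [-3.14157550e+00 -4.77382577e-05  1.52608499e+00] 0.10641188193954647
bay [465.56545482 269.72676064   0.        ]
5 rows clock 16.43
[[0, [-0.2, -11.0, 0.0], [-0.0, -0.0, 0.0]], [0, [-0.3, -11.0, 0.0], [-0.0, -0.0, 0.0]], [0, [-0.2, -11.0, 0.0], [-0.0, -0.0, 0.0]], [0, [-0.2, -11.1, 0.1], [-0.0, -0.0, 0.0]], [0, [-0.2, -11.0, -0.0], [-0.0, -0.0, 0.0]]]
12 rows clock 16.43
[[0, [21.0, -0.1, 3.2], [-0.0, -0.0, 0.0]], [0, [21.0, -0.0, 3.1], [-0.0, -0.0, 0.0]], [0, [21.0, -0.1, 3.2], [-0.0, -0.0, 0.0]], [0, [21.0, -0.0, 3.2], [-0.0, -0.0, 0.0]], [0, [21.0, -0.1, 3.1], [-0.0, -0.0, 0.0]], [0, [21.0, -0.0, 3.2], [-0.0, -0.0, 0.0]], [0, [21.0, -0.1, 3.2], [-0.0, -0.0, 0.0]], [0, [21.0, -0.0, 3.1], [-0.0, -0.0, 0.0]], [0, [21.1, -0.1, 3.2], [-0.0, -0.0, 0.0]], [0, [21.0, -0.0, 3.2], [-0.0, -0.0, 0.0]], [0, [21.0, -0.1, 3.1], [-0.0, -0.0, 0.0]], [0, [21.0, -0.0, 3.2], [-0.0, -0.0, 0.0]]]
5 rows clock 16.43
[[0, [-0.0, -0.0, 15.0], [-0.0, -0.0, 0.0]], [0, [-0.0, -0.0, 15.0], [-0.0, -0.0, 0.0]], [0, [-0.0, -0.0, 15.0], [-0.0, -0.0, 0.0]], [0, [-0.0, -0.0, 15.0], [-0.0, -0.0, 0.0]], [0, [-0.0, -0.0, 15.0], [-0.0, -0.0, 0.0]]]
```

Held still from about 13.6 to 16.4 s. Now back out and over to the bay.

Emit:
{"api": "servo_tool", "payload": {
  "rows": [
    [0, [0, -6, 0], [0, 0, 0]],
    [0, [-0.3, -11, 0], [0, 0, 0]],
    [0, [-0.3, -12, 0], [0, 0, 0]],
    [0, [-0.3, -12, 0], [0, 0, 0]],
    [0, [-0.2, -9, 0], [0, 0, 0]],
    [0, [4, -5.2, 0], [0, 0, 0]],
    [0, [12, 0, 2], [0, 0, 0]],
    [0, [20, 0, 3], [0, 0, 0]]
  ]
}}

```text
clock: 17.42
eef_pos: [456.9, 54.6, 183.1]
tcp_rot: [3.141, -0.0, 1.525]
contact_force: [0.2, -0.7, -1.6]
opening: 0.108
```

Emit:
{"api": "servo_tool", "payload": {
  "rows": [
    [0, [23, 0, 4], [0, 0, 0]],
    [0, [24, 0, 4], [0, 0, 0]],
    [0, [24, 0, 4], [0, 0, 0]],
    [0, [24, 0, 4], [0, 0, 0]],
    [0, [24, 0, 4], [0, 0, 0]],
    [0, [24, 0, 4], [0, 0, 0]],
    [0, [24, 0, 4], [0, 0, 0]],
    [0, [22, 0, 4], [0, 0, 0]]
  ]
}}

```text
clock: 18.42
eef_pos: [464.9, 244.4, 150.7]
tcp_rot: [3.142, -0.0, 1.527]
contact_force: [-0.2, -0.5, -1.7]
opening: 0.103
```

Emit:
{"api": "servo_tool", "payload": {
  "rows": [
    [0, [16, 0, 1], [0, 0, 0]],
    [0, [8, 0, 0], [0, 0, 0]],
    [0, [3, 0, 0], [0, 0, 0]],
    [0, [0, 0, 0], [0, 0, 0]],
    [0, [0, 0, 0], [0, 0, 0]]
  ]
}}

```text
clock: 19.05
eef_pos: [466.1, 269.1, 150.2]
tcp_rot: [3.142, 0.0, 1.526]
contact_force: [-0.5, -0.2, -2.3]
opening: 0.104
```

Run:
```python
from h import *
s=sense(); print(s["clock"],s["eef_pos"],s["tcp_rot"],s["opening"],s["contact_force"])
T=(501.5,267.5,-.048); yaw=T[2]+np.pi/2
B=place(np.array([[-36,0.5,0.]]),T)[0]
a=plan([B[0],B[1],90],yaw,0,v=15)
```

```text
19.05 [466.0886066  269.0867531  150.18033066] [3.14156186e+00 1.00857313e-04 1.52559707e+00] 0.10379862369994416 [-0.49436714 -0.24184761 -2.27038432]
5 rows clock 19.05
[[0, [0.1, -0.1, 12.0], [0.0, 0.0, 0.0]], [0, [0.1, -0.1, 12.1], [0.0, 0.0, 0.0]], [0, [0.2, -0.1, 12.0], [0.0, 0.0, 0.0]], [0, [0.1, -0.1, 12.0], [0.0, 0.0, 0.0]], [0, [0.1, -0.2, 12.1], [0.0, 0.0, 0.0]]]
```

Down to z 85 (underside about 20 mm above the walls), and a look before it goes between them.

Emit:
{"api": "servo_tool", "payload": {
  "rows": [
    [0, [0.1, -0.1, 8], [0, 0, 0]],
    [0, [0.1, -0.1, 15], [0, 0, 0]],
    [0, [0.2, -0.1, 15], [0, 0, 0]],
    [0, [0.1, -0.1, 15], [0, 0, 0]],
    [0, [0.1, -0.2, 9], [0, 0, 0]],
    [0, [0, 0, 3], [0, 0, 0]],
    [0, [0, 0, 0], [0, 0, 0]]
  ]
}}

```text
clock: 19.92
eef_pos: [465.6, 270.3, 85.1]
tcp_rot: [3.142, -0.0, 1.526]
contact_force: [0.0, 0.2, -1.9]
opening: 0.103
```

Run:
```python
from h import *
s=sense(); e=s["eef_pos"]; print(s["clock"],e,s["tcp_rot"],s["opening"])
T=(501.5,267.5,-.048); F={c:grab_frame(c) for c in cal}
for c in cal:
    for b,p,col in ((box(-66,-6,-95,95,9,9),T,(0,255,0)),(box(-24,24,-90,90,e[2]-41.5,e[2]-41.5),(e[0],e[1]-.5,s["tcp_rot"][2]-np.pi/2),(0,0,255))):
        h=cv2.convexHull(proj(c,place(b,p)).astype(np.float32)); cv2.polylines(F[c],[np.round(h*16).astype(int)],True,col,1,shift=4)
cv2.imwrite("pics/bay.png",np.hstack([cv2.resize(F["scene"][290:410,190:320],(400,369)),cv2.resize(F["top"][220:320,180:290],(400,369))]))
```

```text
19.925 [465.58861999 270.29844039  85.07102064] [ 3.14158179e+00 -9.70754496e-06  1.52616276e+00] 0.10347278498322277
```

View pics/bay.png

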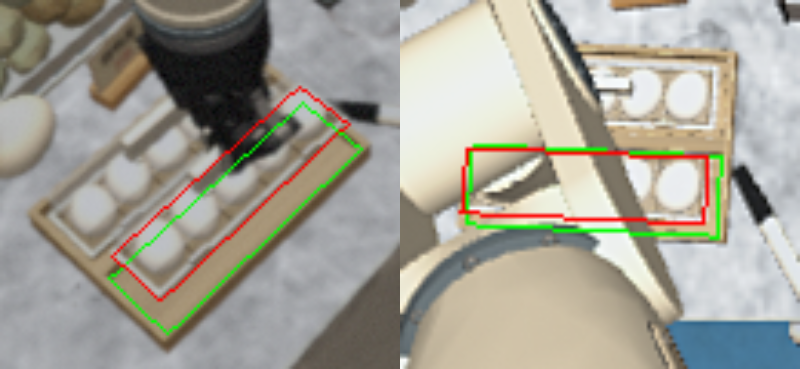

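Picture 10: the pack (scene about (241,387) to (303,330)) sits over the bay outline, parallel to it, perhaps 1-1.5 mm to +y; I trim 1 mm and lower gently.

Emit:
{"api": "servo_tool", "payload": {
  "rows": [
    [0, [-1, 0, 4], [0, 0, 0]],
    [0, [0, 0, 7], [0, 0, 0]],
    [0, [0, 0, 7], [0, 0, 0]],
    [0, [0, 0, 5], [0, 0, 0]],
    [0, [0, 0, 4], [0, 0, 0]],
    [0, [0, 0, 3], [0, 0, 0]],
    [0, [0, 0, 1.5], [0, 0, 0]],
    [0, [0, 0, 0], [0, 0, 0]]
  ]
}}

```text
clock: 21.02
eef_pos: [465.5, 269.2, 53.6]
tcp_rot: [-3.142, 0.0, 1.526]
contact_force: [-0.8, 0.5, -1.0]
opening: 0.106
```

Emit:
{"api": "servo_tool", "payload": {
  "rows": [
    [0, [0, 0, 1], [0, 0, 0]],
    [0, [0, 0, 1], [0, 0, 0]],
    [0, [0, 0, 0], [0, 0, 0]]
  ]
}}

```text
clock: 21.4
eef_pos: [465.4, 269.2, 51.5]
tcp_rot: [-3.142, 0.0, 1.526]
contact_force: [0.5, 0.1, -1.3]
opening: 0.106
```

Emit:
{"api": "servo_tool", "payload": {
  "rows": [
    [0, [0, 0, 0.5], [0, 0, 0]],
    [0, [0, 0, 0.5], [0, 0, 0]],
    [0, [0, 0, 0], [0, 0, 0]]
  ]
}}

```text
clock: 21.78
eef_pos: [465.7, 269.2, 51.2]
tcp_rot: [3.141, -0.0, 1.526]
contact_force: [-1.2, -1.7, 5.4]
opening: 0.107
```

Emit:
{"api": "servo_tool", "payload": {
  "rows": [
    [0, [0, 0, 0.4], [0, 0, 0]],
    [0, [0, 0, 0], [0, 0, 0]]
  ]
}}

```text
clock: 22.02
eef_pos: [465.7, 269.2, 51.1]
tcp_rot: [3.141, -0.0, 1.526]
contact_force: [-2.5, -2.6, 10.8]
opening: 0.104
```

Contact at the expected height. Ease off, release, rise straight.

Emit:
{"api": "servo_tool", "payload": {
  "rows": [
    [0, [0, 0, -0.6], [0, 0, 0]],
    [0, [0, 0, 0], [0, 0, 0]],
    [28, [0, 0, 0], [0, 0, 0]],
    [28, [0, 0, 0], [0, 0, 0]],
    [28, [0, 0, 0], [0, 0, 0]],
    [28, [0, 0, 0], [0, 0, 0]]
  ]
}}

```text
clock: 22.78
eef_pos: [465.4, 269.2, 50.7]
tcp_rot: [-3.141, 0.0, 1.526]
contact_force: [-0.3, -0.1, 0.3]
opening: 0.327
```

Emit:
{"api": "servo_tool", "payload": {
  "rows": [
    [28, [0, 0, -8], [0, 0, 0]],
    [28, [0, 0, -20], [0, 0, 0]],
    [28, [0, 0, -35], [0, 0, 0]],
    [28, [0, 0, -45], [0, 0, 0]],
    [28, [0, 0, -50], [0, 0, 0]],
    [28, [0, 0, -50], [0, 0, 0]],
    [28, [-20, -30, -30], [0, 0, 0]],
    [28, [-40, -30, 0], [0, 0, 0]]
  ]
}}

```text
clock: 23.78
eef_pos: [403.5, 212.6, 291.8]
tcp_rot: [3.137, -0.003, 1.527]
contact_force: [-2.0, -0.9, 0.3]
opening: 0.324
```

Emit:
{"api": "servo_tool", "payload": {
  "rows": [
    [28, [-50, -10, 0], [0, 0, 0]],
    [28, [-50, 0, 0], [0, 0, 0]],
    [28, [-50, 0, 0], [0, 0, 0]],
    [28, [-50, 0, 0], [0, 0, 0]],
    [28, [-50, 0, 0], [0, 0, 0]],
    [28, [-50, 0, 0], [0, 0, 0]],
    [28, [-20, 0, 0], [0, 0, 0]],
    [28, [0, 0, 0], [0, 0, 0]]
  ]
}}

```text
clock: 24.78
eef_pos: [378.3, -108.3, 289.2]
tcp_rot: [3.141, 0.0, 1.523]
contact_force: [-0.1, 0.0, 0.5]
opening: 0.325
```

Run:
```python
from h import *
s=sense(); print(s["clock"],s["eef_pos"],s["contact_force"],s["opening"])
F={c:grab_frame(c) for c in cal}
p0=(466,269,-.048); b=[x+[0,0,9] for x in M["pack"]]
for c in cal:
    r=render(c,b,p0)>.5
    for d in trace(c,"pack5")[:5]:
        m=d["mask"]; o=(m&r).sum()
        if o>.5*r.sum(): x,f=fit(b,{c:m.astype(np.float32)},p0); print(c,"pack",np.round(x,3),round(f,3))
    T=np.linalg.inv(cal[c]["world_to_cam"])
    for t in ("pack4","sold5","goose","pen"):
        print(c,t,[np.round((T@np.append(d["centre"],1))[:3]).tolist() for d in boxes_of(c,t)[:2]])
cv2.imwrite("pics/end.png",np.hstack([cv2.resize(F["scene"][150:410,180:440],(400,400)),cv2.resize(F["top"][190:310,180:300],(400,400))]))
```

```text
24.775 [ 378.30986499 -108.259898    289.20298571] [-0.07172669  0.00478138  0.49032456] 0.3250167751602765
scene pack [ 4.64323e+02  2.68478e+02 -3.60000e-02] 0.097
scene pack4 [[457.0, 282.0, 46.0], [433.0, -254.0, 40.0]]
scene sold5 [[525.0, 281.0, 45.0]]
scene goose [[618.0, 334.0, 38.0], [459.0, 309.0, 21.0]]
scene pen [[417.0, 133.0, 16.0], [612.0, 438.0, 74.0]]
top pack [ 4.65109e+02  2.66013e+02 -5.00000e-02] 0.068
top pack4 [[463.0, 261.0, 45.0]]
top sold5 [[537.0, 264.0, 45.0]]
top goose [[503.0, 257.0, 19.0], [630.0, 326.0, 43.0]]
top pen [[425.0, 129.0, 14.0]]
```

View pics/end.png

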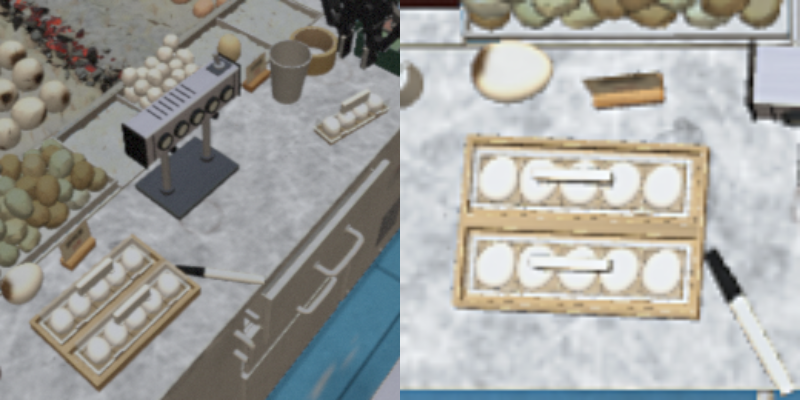

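Picture 11: the pack lies flat in the near bay (scene about (259,361), top about (233,270)), parallel to the sold pack. The toggle at scene (322,190) still leans to the middle, and the other things are where they were. The robot is clear, so I hand in.

```bash
python3 -c "
from rig import *
print(sign_off())"
```

```text
the job is handed in; nothing more can be done
None
```

I switched the lamp on, held the five-egg pack at the viewing point, set it down in the empty bay and handed the job in. The clock stood at about 25 s.

- **Lamp:** I pushed the toggle over until it met its stop at about 27 N. The later pictures show it leaning towards the middle, but I never saw the lenses glow, so "on" rests on the toggle's position.
- **Hold:** The pack was level and still for about 2.1 s at the final spot, after a trim of about 1 mm, and for nearly 3 s counting the time just before it. The arm's reading was within about 1 mm of the viewing point I measured. The two cameras differ by about 2 mm on where the lamp is. A rough check from hand-picked pixels suggested up to several mm of shift along the row. I put that down to coarse picking and did not resolve it.
- **Set-down:** The pack touched the bay floor at the expected height with about 11 N, and I eased off before releasing. The last fits place it within about 2 mm of the bay's middle and parallel to it.
- **Other things:** The sold pack, goose egg and pen read within about 4 mm of their first positions in both cameras. The four-egg pack did too, but only in the scene camera, because the top camera's network did not report it. The other bystanders I checked only by eye in the last picture, which does not show all of them.
- **Procedure:** I described the first seven pictures only partway through, not straight after viewing each. I viewed 11 in all, over the planned 8 but under the limit of 12. Measuring before the first move took about four turns, where three were allowed.

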